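Blow off a cutter arbor and hold it up to the inspection camera

ROBOT

A 6-joint arm with a two-finger parallel gripper is mounted at the origin on the work surface. World frame = base frame: x ahead of the robot, y to its left, z up, the work surface at z = 0. Lengths are in m, angles in rad, forces in N, time in s.
With the tool pointing down it reaches from about 0.275 to 0.825 m from the base axis. Payload 4.9 kg.
Tool frame: the origin (TCP) lies midway between the tips of the shut fingers; the grasp point (between the pads) lies 19 mm behind it (bot.grip_depth is the distance from the TCP to the grasp point, in m); z points along the fingers, y is the line along which they close (so a half turn about z gives the same grasp; the last joint's range is limited). The gripper opens to 85 mm and grips with 20 to 120 N. Pads are 22 mm wide; open, the fingers measure 114 mm over their backs; the gripper's body (76 mm by 85 mm) begins 54 mm behind the grasp point. The pads swing forward as they close: fully open they stand 13 mm farther back than shut.
Start: joints at [-1.347, 0.326, -0.193, 1.052, 0, 1.437], TCP at [0.193, -0.515, 0.231] pointing down, gripper open.
Joint ranges: [-2.65, 2.65], [-0.97, 1.79], [-1.3, 1.35], [-1.93, 2.1], [-1.47, 1.37], [-3.14, 3.14]. Speed limits (rad/s): [2.57, 2.57, 3.14, 3.14, 3.14, 3.14].

INTERFACE

Orientations are given as a unit quaternion [w, x, y, z].
In Python, from cell import bot gives the robot as it stands. Calls block until the motion is done:
- bot.move_pose(position, orientation): joint-space move of the TCP to a pose.
- bot.move_linear(position, speed=0.15, rotation=None, until_force=None): straight line of the TCP; rotation=None keeps the orientation; speed is the mean speed in m/s. With until_force (N) it stops when the force on the tool has changed by that much, and returns True; else False.
- bot.goto_joints(angles): joint-space move.
- bot.set_gripper(opening, grasp_force=None): opening from 0.0 (shut) to 1.0 (fully open); grasp_force is the grip in N (None keeps the last); returns when the fingers have stopped.
- bot.wait(seconds).
- bot.solve_ik(position, orientation): joint angles nearest the present ones, or None.
- bot.camera(name): name is "side" or "top"; returns the picture (400x640x3 uint8, red, green, blue); there is no depth.
- bot.calibration(name): a dict with "mtx" (3x3 intrinsics, pixels), "k1" (the pictures are not rectified: a ray, as slopes to the right and down, at radius r is drawn at 1 + k1 r^2 times it, then the intrinsics apply), "extrinsics" (4x4, takes a point from world to camera coordinates). Camera axes: x right, y down, z forward; pixel columns grow to the right and rows downward; lengths in m; the calibration is good to about 2 mm. A picture is of the moment at which its call begins. calibration takes no time and is no camera call.
A pose or a line that the arm cannot do raises bot.PlanningError and nothing moves.
- bot.close_job(): hands the job in; it is judged then, once.
Trained networks look in the newest picture that a camera, given by its name, has taken for a name from the list of things; names that differ only in an ending like _2 or _b are one class to them, and where a whole thing is asked for, a point or a joint stands for the part that bears it (a point fixed in the world has none). Each returns a list of dicts, best first, with "confidence" (0 to 1); they miss things now and then, are a little off and sometimes report something else, mostly with a low value. They report only what shows in the picture. A call takes as long as a camera call. They do not tell look-alikes from the thing itself.
- bot.search_frame(camera, thing): "bbox" ([left, top, width, height] in pixels, round what is visible of it).
Readings, each from a call of its own:
- bot.read_clock(): time.
- bot.read_joint_positions(): joint angles.
- bot.read_joint_vel(): joint speeds.
- bot.read_joint_efforts(): joint torques, N m.
- bot.read_position(): TCP position.
- bot.read_tool_rot(): TCP orientation.
- bot.read_ft_force(): force on the tool from outside, world axes, zero at the start.
- bot.read_moment(): the same for the moment, N m.
- bot.read_gripper_width(): opening from 0.0 (shut) to 1.0 (fully open).
- bot.read_finger_force(): force on a finger pad.
Only numpy, scipy, OpenCV 4.12 (cv2) and the standard library are available. Lean on these libraries where they do the work, as an engineer would, in place of code of your own. Each camera call takes 0.05 s, during which the arm holds its last target. There are 200 camera calls.

TASK

Blow the chips off the cutter arbor while it lies in its cradle: squeeze the trigger of the fixed air gun fully home, keep it there for about a second and let it spring right back. Then lift the arbor out of the cradle and hold it up in front of the inspection camera without knocking the camera: shaft level and in line with the lens axis, the disc end towards the lens and centred on it, the disc's face about 10 cm from the glass. Finish still holding it there, steady in the gripper, and leave the tray, the oil bottle and the wrench where they are.

Things in the scene. Friction and masses are not known exactly. Their poses are not given: they have to be found in the camera images.
- gun: Air gun fixed on its side on a short stand (foot 130 x 70 x 12 mm): black grip, aluminium barrel 26 mm thick. Origin on the table under the barrel; z up, x along the barrel to the nozzle tip (130 mm out, aimed at the cradle). The grip sticks out along -y, y -10 to -123 mm, 26 mm thick (x -20 to 6 mm) and 26 mm high. Grip, trigger and barrel are centred 85 mm above the table.
- gun_squeeze (a point): Where to squeeze: midway between the grip's back and the trigger's front when the trigger is fully home, 56 mm along the grip from the barrel's axis, 85 mm above the table, free below. Axes as the gun's: squeeze along x, fingers from above. The grip's rigid back is 18.5 mm behind this point; the trigger's front 29.5 mm ahead of it at rest, 16 to 19 mm when home.
- trigger (a joint): Angle of the trigger (rad): aluminium blade 74 mm long, 16 mm high, on the nozzle side of the grip, hinged about the vertical at the barrel, swinging level towards the grip. 0 = at rest, 0.3 = fully home against its stop. A spring returns it; at the squeezing point about 4 N starts it and 12 N holds it home.
- cradle: Grey fixture fixed to the table before the nozzle: foot 100 x 75 x 12 mm with two V rests, 12 mm thick and 66 mm high, at x = -38 and +38 mm; the 64 mm between them are free for fingers. Origin at the middle of its underside, z up, x along the arbor lying in it. The lying shaft's axis is 60 mm above the table.
- arbor: The part, 139 mm long, about 0.3 kg: steel shaft 16 mm in diameter; at one end a thin dark disc 50 mm in diameter with a brass nut, at the other a collar 24 mm in diameter. Origin on the shaft's axis, midway between the V rests, with bare shaft from x = -57 to +50 mm; x points to the disc end, at first roughly to the robot; roll is free. Centre of mass 6 mm from the origin towards the disc.
- arbor_disc (a point): Centre of the disc's outer face on the shaft's axis, 60 mm from the arbor's origin along its x (the nut stands 8 mm proud of this face). Axes as the arbor's.
- arbor_tail (a point): Centre of the end face of the collar end, 71 mm from the arbor's origin along -x.
- camstand: Stand of the inspection camera, fixed to the table: grey foot 140 x 120 mm and a steel column 22 mm in diameter, 314 mm high, 45 mm behind its origin. x is the direction in which the camera looks.
- camhead: Inspection camera: aluminium box 55 x 52 x 52 mm with a black lens barrel 42 mm in diameter, clamped on the column at a varying height (lens axis 170 to 260 mm above the table), held by friction only. Origin in the box on the lens axis; x points level out of the lens; z up.
- cam_lens (a point): Centre of the front glass of the lens, 58.5 mm from the camera's origin. x points level out of the lens along its axis, z up.
- tray: Bystander: open aluminium tray 100 x 130 x 45 mm with small brass parts. Leave alone.
- oil: Bystander: white plastic oil bottle, 52 mm in diameter, 140 mm high. Leave alone.
- wrench: Bystander: steel wrench lying on the table. Leave alone.
Mind the look-alikes: they are no part of the job. Several things look just like the gun: the one meant starts farthest to the robot's left.

How it is judged:
On the way, in this order (a step that is already met when the one before it is completed fails the run):
1. the trigger is squeezed home and kept there while the arbor lies in the cradle (value of joint trigger above 0.26 rad and distance between arbor and cradle below 0.075 m), for 0.5 s.
2. the trigger has sprung back (value of joint trigger below 0.03 rad), for 0.2 s.
3. the arbor is lifted clear of the cradle in the gripper (z of arbor in the frame of cradle above 0.1 m and contact force between arbor and cradle below 0.05 N and contact force between the fingers and arbor above 1 N), for 0.2 s.
At the end, for the whole second after the job is handed in: Held steady by the gripper only, disc end to the lens: disc face 80-120 mm from the glass and within 15 mm of the lens axis, shaft within 0.15 rad of it; trigger below 0.03 rad; arbor off cradle and camera; camera moved under 10 mm, bystanders under 20 mm (x of arbor_disc in the frame of cam_lens between 0.08 and 0.12 m and y of arbor_disc in the frame of cam_lens between -0.015 and 0.015 m and z of arbor_disc in the frame of cam_lens between -0.015 and 0.015 m and x of arbor_tail in the frame of cam_lens above 0.2 m and angle between the x axis of arbor and the x axis of cam_lens, either way round below 0.15 rad and contact force between the fingers and arbor above 1 N and contact force between arbor and cradle below 0.05 N and contact force between arbor and camstand below 0.05 N and linear speed of arbor below 0.02 m/s and angular speed of arbor below 0.15 rad/s and value of joint trigger below 0.03 rad and distance of cam_lens from where it was at the start of the episode below 0.01 m and distance of each of tray, oil, wrench from where it was at the start of the episode below 0.02 m); the arm keeps its last pose, push and grip.
It fails at once if the inspection camera is knocked out of place (distance of cam_lens from where it was at the start of the episode above 0.01 m).
It fails at once if a bystander is disturbed (distance of any of tray, oil, wrench from where it was at the start of the episode above 0.02 m).
It also fails if it takes over 54 s, if anything falls off the work surface, if the arm or the gripper's body presses on something with over 40 N, if the wrist force passes 120 N, or if a joint passes its speed limit or range.

## Working session

There is one attempt and no reset: what is moved stays moved. The work goes in short steps, each a Python script; the robot and the scene stay as the last script left them, time stands still between calls to the robot, and variables do not carry over. Pictures are saved under pics/ and viewed, at most 10 in all, crops included, and the job is handed in when it is done.

```bash
mkdir -p pics; ls; python3 - <<'E'
from cell import bot
import cv2
for c in("top","side"):
    cv2.imwrite(f"pics/{c}0.png",bot.camera(c)[:,:,::-1])
    k=bot.calibration(c);print(c,k)
    for t in("gun","cradle","arbor","camstand","camhead","tray","oil","wrench","trigger"):
        print(t,[(d["bbox"],round(d["confidence"],2)) for d in bot.search_frame(c,t)])
print(bot.read_clock())
E
```

```text
pics
top {'mtx': array([[417.60221064,   0.        , 315.08535308],
       [  0.        , 417.60221064, 197.45746427],
       [  0.        ,   0.        ,   1.        ]]), 'k1': 0.03375649993782006, 'extrinsics': array([[ 1.08098456e-02, -9.99939611e-01,  1.98047870e-03,
        -4.64722024e-02],
       [-9.92784780e-01, -1.09689958e-02, -1.19407125e-01,
         5.20104051e-01],
       [ 1.19421638e-01, -6.75416528e-04, -9.92843400e-01,
         1.32947017e+00],
       [ 0.00000000e+00,  0.00000000e+00,  0.00000000e+00,
         1.00000000e+00]])}
gun [([352.0, 171.8, 60.1, 60.9], 0.92), ([434.7, 157.5, 60.0, 63.9], 0.66), ([424.9, 242.9, 57.6, 67.3], 0.58)]
cradle [([301.2, 197.9, 31.3, 28.9], 0.7), ([305.4, 188.7, 26.3, 43.0], 0.23)]
arbor [([302.3, 191.2, 24.7, 40.5], 0.54), ([120.3, 194.8, 43.2, 21.1], 0.19)]
camstand [([110.1, 193.1, 80.7, 40.1], 0.6), ([306.8, 191.8, 22.1, 38.3], 0.19)]
camhead [([115.7, 192.0, 51.4, 23.2], 0.69)]
tray [([212.3, 234.0, 49.0, 36.1], 0.71)]
oil [([264.3, 117.3, 20.4, 18.0], 0.59)]
wrench [([322.9, 112.2, 47.6, 24.9], 0.73), ([304.1, 190.6, 23.8,
[... 421 characters left out ...]
8078],
       [ 0.19292918, -0.76221794, -0.6179014 ,  1.44164979],
       [ 0.        ,  0.        ,  0.        ,  1.        ]])}
gun [([379.9, 162.2, 31.7, 24.6], 0.88), ([316.3, 179.4, 43.1, 33.9], 0.78)]
cradle [([320.6, 227.4, 30.2, 18.9], 0.6)]
arbor [([314.7, 221.2, 36.7, 9.0], 0.75)]
camstand [([268.8, 266.5, 51.1, 100.7], 0.64)]
camhead [([276.1, 268.3, 30.3, 42.5], 0.78), ([253.2, 199.6, 31.7, 19.9], 0.22)]
tray [([332.2, 269.9, 36.9, 50.1], 0.59), ([269.3, 267.7, 51.0, 97.6], 0.35)]
oil [([239.8, 224.1, 13.0, 30.1], 0.82)]
wrench [([254.4, 197.1, 30.5, 22.6], 0.64)]
trigger [([331.6, 154.2, 14.0, 5.2], 0.59), ([401.5, 171.3, 3.8, -0.3], 0.5), ([326.1, 189.0, 19.5, 3.9], 0.42)]
1.0
```

```bash
python3 - <<'E'
import cv2
t=cv2.imread("pics/top0.png");s=cv2.imread("pics/side0.png")
cv2.imwrite("pics/topc.png",cv2.resize(t[150:300,290:490],None,fx=4,fy=4,interpolation=cv2.INTER_CUBIC))
cv2.imwrite("pics/topl.png",cv2.resize(t[100:300,90:340],None,fx=3,fy=3,interpolation=cv2.INTER_CUBIC))
cv2.imwrite("pics/sidec.png",cv2.resize(s[140:380,230:430],None,fx=2.5,fy=2.5,interpolation=cv2.INTER_CUBIC))
E
```

```text
(no output)
```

View pics/topc.png

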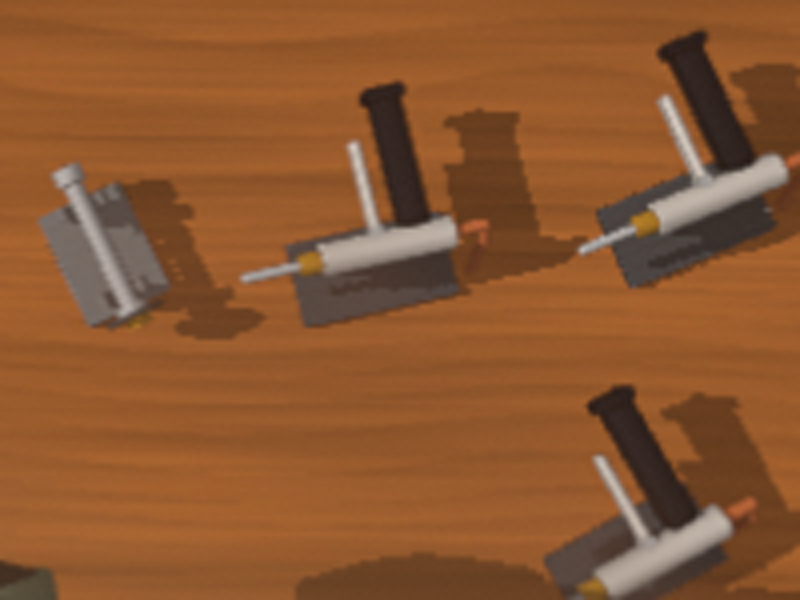

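View pics/topl.png

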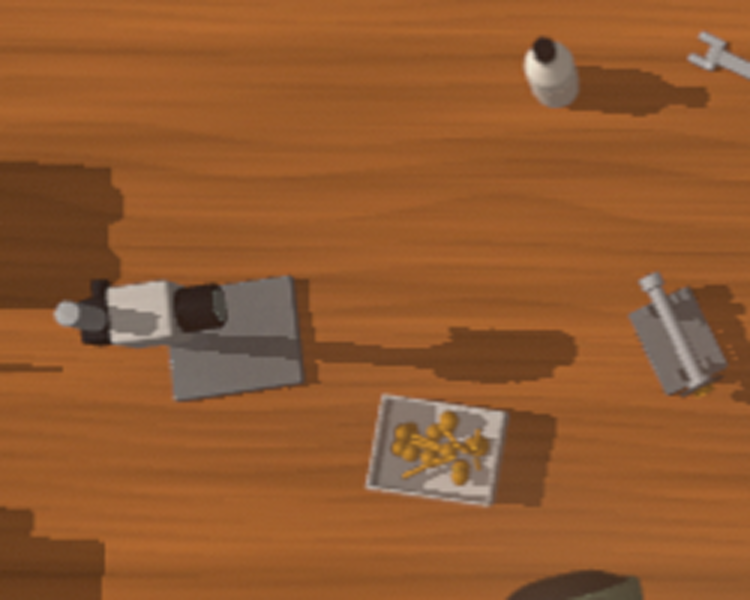

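View pics/sidec.png

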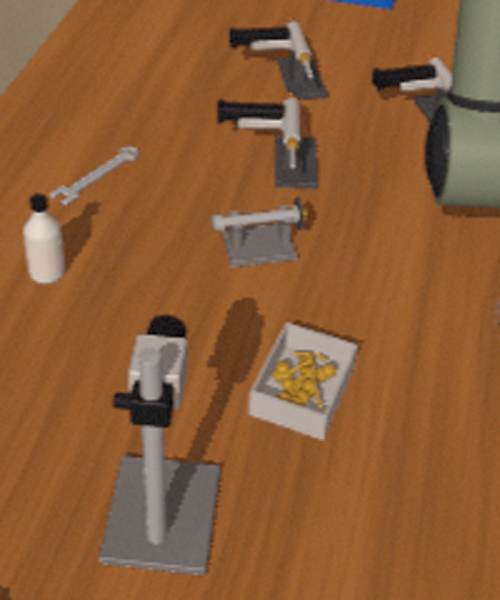

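```bash
cat > h.py <<'E'
from cell import bot
import numpy as np, cv2
from scipy.optimize import least_squares
from scipy.spatial.transform import Rotation as R
K={c:bot.calibration(c) for c in("top","side")}
def proj(c,P):
    k=K[c];P=np.atleast_2d(P)
    q=P@k["extrinsics"][:3,:3].T+k["extrinsics"][:3,3]
    q=q[:,:2]/q[:,2:]; q=q*(1+k["k1"]*(q**2).sum(1,keepdims=True))
    return q@np.diag(np.diag(k["mtx"])[:2])+k["mtx"][:2,2]
def pose(x,y,a,P):
    c,s=np.cos(a),np.sin(a);P=np.atleast_2d(np.array(P,float))
    return P@np.array([[c,s,0],[-s,c,0],[0,0,1]])+[x,y,0]
def quat(a,tilt=None):  # tool down, tool y (closing) along world angle a
    y=np.array([np.cos(a),np.sin(a),0]);z=np.array([0,0,-1.]);x=np.cross(y,z)
    q=R.from_matrix(np.c_[x,y,z]).as_quat();return [q[3],*q[:3]]
def T(p):return (np.array(p)+.5)/4-.5+[290,150]
def L(p):return (np.array(p)+.5)/3-.5+[90,100]
def S(p):return (np.array(p)+.5)/2.5-.5+[230,140]
E
python3 - <<'E'
from h import *
def fit(obs,x0,model):
    f=lambda v:np.concatenate([(proj(c,model(v,P))[0]-px) for c,px,P in obs])
    r=least_squares(f,x0,loss="soft_l1");print(np.round(r.x,4),"\n res",np.round(f(r.x).reshape(-1,2),1).tolist());return r.x
m3=lambda v,P:pose(*v,P)
# gun
g=[("top",T((243,279)),[.13,0,.085]),("top",T((384,92)),[-.007,-.123,.095]),
("top",T((353,145)),None)]
g=[g[0],g[1],("top",T((322,261)),[.0,0,0])]
obs=[("top",T((243,279)),[.13,0,.085]),("top",T((382,90)),[-.007,-.121,.098]),
("top",T((404,86)),[-.022,-.121,.098]),("top",T((362,98)),[.008,-.121,.098]),
("side",S((292,170)),[.13,0,.085]),("side",S((220,111)),[-.007,-.123,.085])]
G=fit(obs,[.6,-.2,1.8],m3)
# barrel direction check
from math import atan2
# arbor / cradle
obs=[("top",T((68,170)),[-.067,0,.065]),("top",T((110,268)),None),("side",S((216,222)),[-.071,0,.06]),("side",S((296,212)),[.06,0,.06]),
("top",T((126,318)),[.06,0,.075])]
obs=[o for o in obs if o[2] is not None]
A=fit(obs,[.5,-.05,3.5],m3)
# cradle foot corners (top of foot z .012)
obs=[("top",T((38,217)),[-.05,.0375,.012]),("top",T((92,326)),[.05,.0375,.012]),("top",T((168,291)),[.05,-.0375,.012]),("top",T((118,183)),[-.05,-.0375,.012])]
f=min((fit(obs[:],[.5,-.05,a],m3) for a in (A[2],)),key=lambda v:0)
# camera stand: v=x,y,yaw,lens x offset,lens height
def mc(v,P):
    P=np.array(P,float)
    if P[2]>5: P=np.array([v[3]+P[0],P[1],v[4]+P[2]-10])
    return pose(v[0],v[1],v[2],P)
obs=[("top",L((68,313)),[-.045,0,.314]),("top",L((292,277)),[.07,.06,.012]),("top",L((302,382)),[.07,-.06,.012]),("top",L((178,400)),[-.07,-.06,.012]),
("side",S((120,457)),[-.07,.06,.012]) ,("side",S((220,466)),[-.07,-.06,.012]),("side",S((150,352)),[-.045,0,.314]),
("top",L((220,287)),[0,.021,10.]),("top",L((225,326)),[0,-.021,10.]),("side",S((166,316)),[0,0,10.021])]
fit(obs[:7],[.5,.45,-1.6],m3)
obs[4:6]=[("side",S((100,562)),[-.07,.06,.0]),("side",S((207,571)),[-.07,-.06,.0]),("side",S((127,457)),[.07,.06,.012]),("side",S((220,465)),[.07,-.06,.012])]
fit(obs,[.5,.45,-1.6,.05,.2],mc)
E
```

```text
[ 0.4734 -0.2768  1.7781] 
 res [[-0.5, 0.0], [0.2, 0.4], [-0.6, 0.5], [0.4, -0.7], [0.3, -2.2], [-0.5, -0.1]]
[ 0.4715 -0.0394  3.5426] 
 res [[-0.1, 0.0], [-1.5, -0.1], [1.3, 1.3], [0.7, -0.1]]
[ 0.471  -0.041   2.7051] 
 res [[32.7, 0.5], [6.1, 0.7], [-33.6, -0.5], [-7.8, -0.7]]
[ 0.4691  0.4308 -1.4258] 
 res [[0.2, 0.6], [3.5, -0.6], [3.8, 0.5], [2.0, 0.3], [-7.2, 36.7], [-4.6, 38.2], [0.8, 0.8]]
[ 0.4696  0.4386 -1.416   0.0656  0.2387] 
 res [[-2.9, 0.5], [1.0, -1.0], [1.6, 0.0], [-0.2, 0.3], [0.1, -0.3], [-0.1, 0.8], [-1.6, -2.1], [0.4, -1.2], [-0.2, 3.2], [0.0, -1.3], [-0.1, 0.8], [0.8, 0.1]]
```

```bash
python3 - <<'E'
from h import *
G=[.4734,-.2768,1.7781]
p=pose(*G,[-.0015,-.056,0])[0];print(p)
js=[bot.solve_ik([p[0],p[1],.17],quat(G[2]+k)) for k in(0,np.pi)]
print([None if j is None else np.round(j,2) for j in js])
i=min([i for i in(0,1) if js[i] is not None],key=lambda i:abs(js[i][5]))
q=quat(G[2]+i*np.pi)
bot.set_gripper(1.0,30)
bot.move_pose([p[0],p[1],.17],q)
bot.move_linear([p[0],p[1],.13],.1)
a=bot.camera("top");b=bot.camera("side")
cv2.imwrite("pics/near.png",cv2.resize(np.hstack([a[150:250,330:430],b[150:250,290:390]]),None,fx=4,fy=4,interpolation=cv2.INTER_CUBIC)[:,:,::-1])
print(bot.read_clock(),bot.read_position(),bot.read_joint_positions())
E
```

```text
[ 0.52850974 -0.26674185  0.        ]
[array([-0.59,  0.45, -0.17,  0.95,  0.  , -0.8 ]), array([-0.59,  0.45, -0.17,  0.95,  0.  ,  2.34])]
3.8 [ 0.5289856  -0.26721176  0.13078857] [-5.92250118e-01  4.84272737e-01 -2.22008192e-01  8.63144025e-01
 -2.22868329e-05 -7.99356265e-01]
```

View pics/near.png

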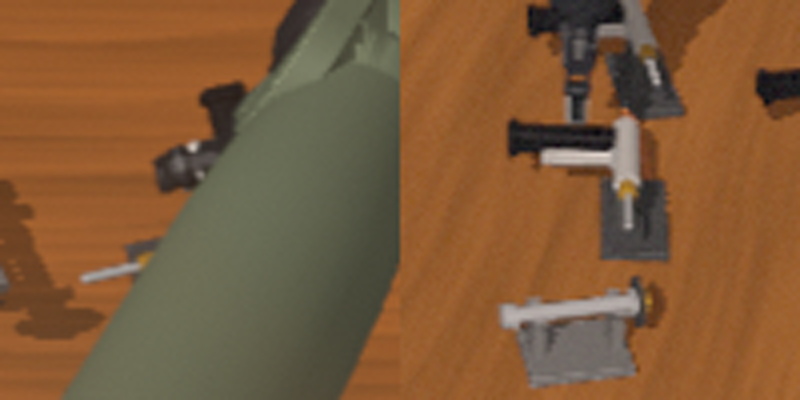

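```bash
python3 - <<'E'
from h import *
p=bot.read_position();d=np.array([np.cos(1.778),np.sin(1.778),0])
for s in(-.05,0,.05):
    print(s,(proj("side",p+d*s+[0,0,.013])[0]-[290,150])*4+[400,0],(proj("top",p+d*s+[0,0,.013])[0]-[330,150])*4)
print(proj("side",pose(.4734,-.2768,1.7781,[[-.007,-.056,.098],[.028,-.056,.085]]))*4-[760,600])
print(bot.read_gripper_width())
E
```

```text
-0.05 [576.78787127  67.33094327] [309.07389479 151.08209756]
0 [575.36048015  93.69212986] [243.64558716 164.00700551]
0.05 [573.86355877 121.33402755] [178.18100399 176.94270768]
[[574.08715592 128.54657242]
 [572.55098544 158.45977807]]
0.9976056647293632
```

```bash
python3 - <<'E'
from h import *
p=np.array([.5285,-.2667,.063])
print(bot.move_linear(p,.08,until_force=8),bot.read_position(),bot.read_ft_force())
bot.set_gripper(0.3,30)
print(bot.read_clock(),bot.read_gripper_width(),bot.read_ft_force(),bot.read_finger_force())
bot.wait(.5)
b=bot.camera("side")
cv2.imwrite("pics/sq.png",cv2.resize(b[150:225,300:375],None,fx=6,fy=6,interpolation=cv2.INTER_CUBIC)[:,:,::-1])
print(bot.read_clock(),bot.read_gripper_width(),bot.read_ft_force(),bot.read_finger_force())
E
```

```text
False [ 0.52889842 -0.26696495  0.06347437] [ 0.3588629  -0.19900506 -0.08808583]
5.2833 0.43344724135578466 [-0.43477002 -7.47695974  2.262965  ] 31.24793116003275
5.8333 0.4352022729035635 [-1.05743431 -6.46407225  2.31841069] 31.18034452199936
```

View pics/sq.png

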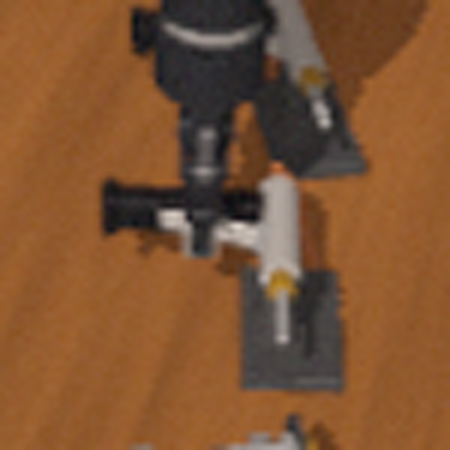

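```bash
python3 - <<'E'
from h import *
bot.wait(.4)
bot.set_gripper(1.0,30)
bot.wait(.3)
p=bot.read_position();bot.move_linear([p[0],p[1],.19],.15)
print(bot.read_clock(),bot.read_ft_force())
a=bot.camera("top");cv2.imwrite("pics/t2.png",a[:,:,::-1])
s=bot.camera("side");cv2.imwrite("pics/s2.png",s[:,:,::-1])
print(bot.search_frame("side","trigger"))
cv2.imwrite("pics/c2.png",cv2.resize(np.hstack([cv2.resize(a[185:245,105:195],(720,480),interpolation=cv2.INTER_CUBIC)]),None,fx=1,fy=1)[:,:,::-1])
for e in(np.pi/2,-np.pi/2):
    j1=bot.solve_ik([.4715,-.0394,.13],quat(3.5426+e)); j2=bot.solve_ik([.487,.21,.22],quat(1.7+e))
    print(e,j1,j2)
E
```

```text
8.0667 [-0.39189774 -0.28669667  0.01890092]
[{'bbox': [389.6, 169.3, 15.3, 4.3], 'confidence': 0.4}]
1.5707963267948966 [-0.23955908  0.2866343  -0.53565457  0.74850746  0.          2.50102623] [ 0.2678939   0.29795356 -0.26254893  1.01029384  0.         -1.4321061 ]
-1.5707963267948966 [-0.23955908  0.2866343  -0.53565457  0.74850746  0.         -0.64056643] [ 0.2678939   0.29795356 -0.26254893  1.01029384  0.          1.70948655]
```

View pics/c2.png

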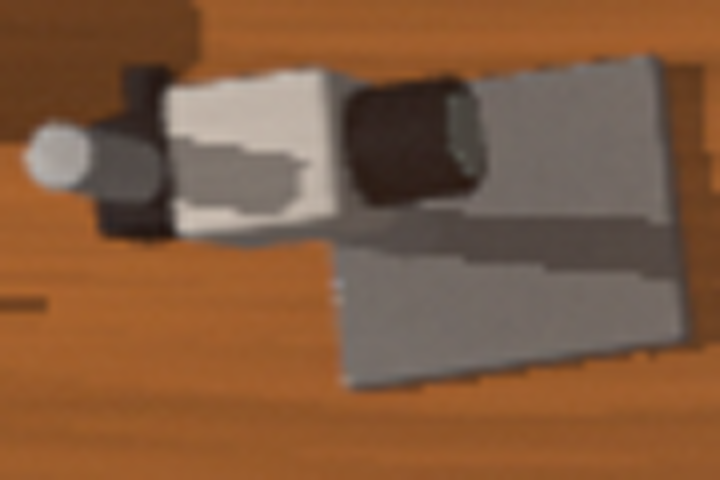

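```bash
python3 - <<'E'
import cv2
s=cv2.imread("pics/s2.png")
cv2.imwrite("pics/s2c.png",cv2.resize(s[260:320,270:330],(600,600),interpolation=cv2.INTER_CUBIC))
E
```

```text
(no output)
```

View pics/s2c.png

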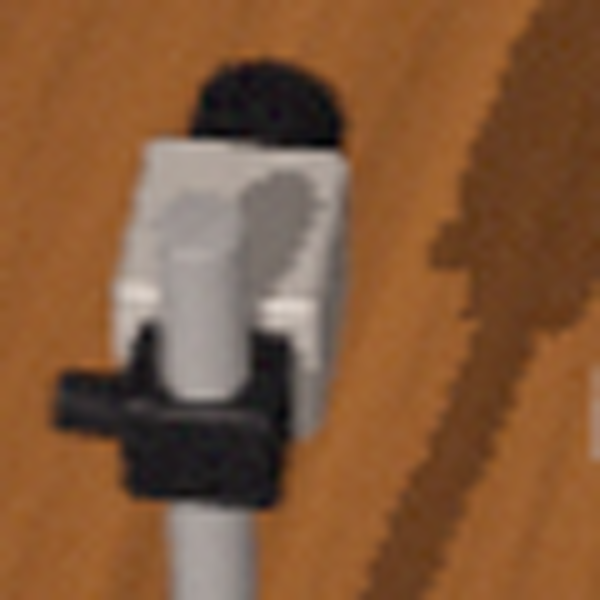

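```bash
python3 - <<'E'
from h import *
t=lambda p:(np.array(p)+.5)/8-.5+[105,185]
s=lambda p:(np.array(p)+.5)/10-.5+[270,260]
B=.0275;W=.026
obs=[("top",t((165,88)),[-B,W,W]),("top",t((325,68)),[B,W,W]),("top",t((335,215)),[B,-W,W]),("top",t((178,238)),[-B,-W,W]),
("side",s((148,145)),[B,W,W]),("side",s((345,152)),[B,-W,W]),("side",s((118,290)),[-B,W,W]),("side",s((322,305)),[-B,-W,W]),
("top",t((467,80)),[.0585,.021,0]),("top",t((478,200)),[.0585,-.021,0]),("side",s((268,62)),[.0585,0,.021])]
f=lambda v:np.concatenate([proj(c,pose(*v[:3],np.array(P)+[0,0,v[3]]))[0]-px for c,px,P in obs])
r=least_squares(f,[.47,.4,-1.43,.23],loss="soft_l1");v=r.x
print(v,np.round(f(v).reshape(-1,2),1).tolist())
print("lens",pose(*v[:3],[.0585,0,v[3]]))
# arbor grasp
A=[.4715,-.0397,3.5426];q=quat(A[2]-np.pi/2)
bot.move_pose([A[0],A[1],.14],q)
print(bot.move_linear([A[0],A[1],.041],.1,until_force=6),bot.read_position(),bot.read_ft_force())
bot.set_gripper(0.0,40)
print(bot.read_clock(),bot.read_gripper_width(),bot.read_finger_force(),bot.read_ft_force())
E
```

```text
[ 0.47045506  0.43496067 -1.41714105  0.24195627] [[-0.0, -0.1], [0.8, -0.5], [1.4, 0.3], [0.1, 0.4], [0.5, -1.5], [0.7, -0.3], [-0.5, 0.2], [-0.0, 0.8], [-1.6, -0.6], [-1.4, -0.5], [0.3, 0.5]]
lens [[0.47940857 0.3771499  0.24195627]]
False [ 0.47200665 -0.03989716  0.04146706] [ 0.15655327  0.2055808  -0.34362837]
10.9583 0.17546609336835256 38.45300316810608 [ 0.81845644 -7.09689836  2.05130661]
```

```bash
cat >> h.py <<'E'
LENS=np.array([.4794,.3765,.241]);YAW=-1.42
E
python3 - <<'E'
from h import *
bot.set_gripper(0.0,60)
p=bot.read_position()
bot.move_linear([p[0],p[1],.2],.12); bot.wait(.3)
print(bot.read_clock(),bot.read_gripper_width(),bot.read_finger_force(),bot.read_ft_force())
d=np.array([np.cos(YAW),np.sin(YAW),0]);q=quat(YAW+np.pi-np.pi/2)
t=LENS+[0,0,-.0185]
bot.move_pose(t+d*.25,q)
bot.move_linear(t+d*.165,.08); bot.wait(.3)
print(bot.read_clock(),bot.read_gripper_width(),bot.read_finger_force(),bot.read_position(),bot.read_joint_positions())
a=bot.camera("top");b=bot.camera("side")
cv2.imwrite("pics/t3.png",a[:,:,::-1]);cv2.imwrite("pics/s3.png",b[:,:,::-1])
x=np.hstack([cv2.resize(a[165:245,120:280],(800,400),interpolation=cv2.INTER_CUBIC)])
cv2.imwrite("pics/t3c.png",x[:,:,::-1])
cv2.imwrite("pics/s3c.png",cv2.resize(b[210:310,250:350],(600,600),interpolation=cv2.INTER_CUBIC)[:,:,::-1])
E
```

```text
12.95 0.16572360861320073 57.8318989276886 [ 0.60545532 -0.06854378 -3.22936189]
16.3417 0.16142677460749433 57.75348365306854 [0.5042884  0.21307766 0.22251693] [ 2.64954064e-01  3.27435907e-01 -2.13962668e-01  1.02938339e+00
 -4.35860162e-05  1.68549472e+00]
```

View pics/t3c.png

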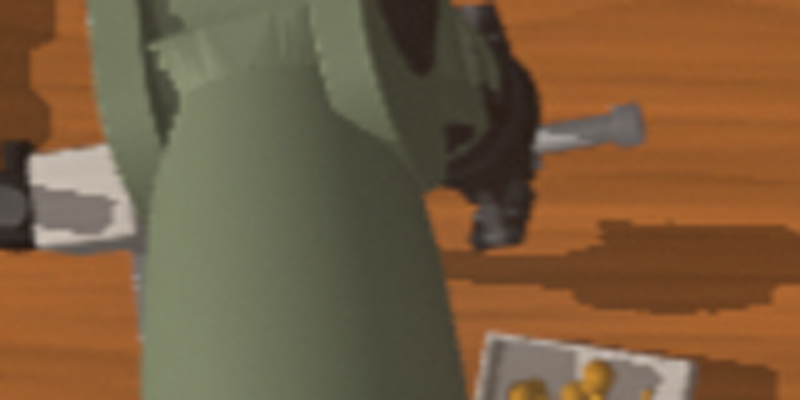

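View pics/s3c.png

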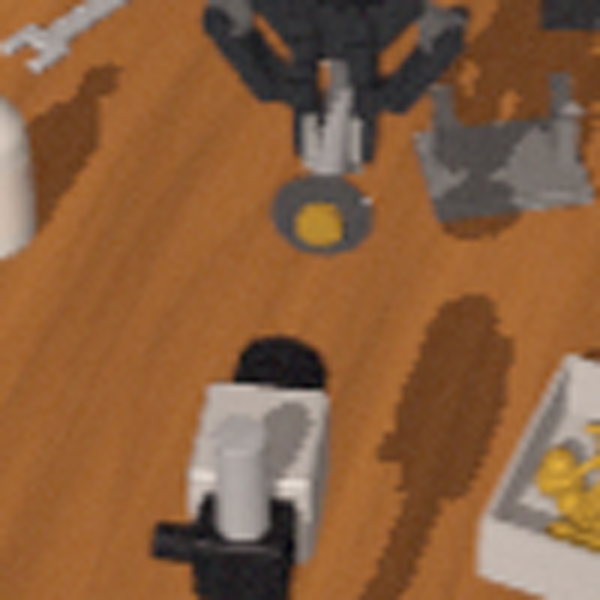

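```bash
python3 - <<'E'
from h import *
p=bot.read_position();d=np.array([np.cos(YAW),np.sin(YAW),0])
o=p+[0,0,.0188]
print(o,(o-LENS)@d)
print("disc",proj("side",o-.06*d),"obs 303.2 245.2; shifts z+1cm",proj("side",o-.06*d+[0,0,.01])," along -1cm",proj("side",o-.07*d))
print("nut",proj("side",o-.068*d),"obs",(np.array([319,225])+.5)/6-.5+[250,210])
print("disc top/bot",proj("side",o-.06*d+[0,0,.025]),proj("side",o-.06*d-[0,0,.025]))
print("tail",proj("top",o+.071*d),"obs 247.6 189.6", "sides",proj("top",o+.071*d+[.012,0,0]),proj("top",o+.071*d-[.012,0,0]))
E
```

```text
[0.50424271 0.21319819 0.24132042] 0.16518062860850682
disc [[302.57657261 245.05469351]] obs 303.2 245.2; shifts z+1cm [[302.55140677 242.48709431]]  along -1cm [[302.06747613 247.42904132]]
nut [[302.16983698 246.95164414]] obs [302.75       247.08333333]
disc top/bot [[302.51317532 238.58452453]] [[302.6383887  251.35735332]]
tail [[248.49412419 189.66159667]] obs 247.6 189.6 sides [[248.62306757 185.35138235]] [[248.36438204 193.98241527]]
```

```bash
python3 - <<'E'
from h import *
print(np.abs(bot.read_joint_vel()).max(),bot.read_clock(),bot.close_job())
E
```

```text
the job is handed in; nothing more can be done
0.0018855473618700172 16.4417 None
```

I handed the job in at 16.4 s: I squeezed the trigger home for about a second and released it, and the arbor is held level on the lens axis, disc end to the lens and about 105 mm from the glass. The final pictures put it within 2–3 mm of where I aimed it. I did not get a clear picture of the trigger after release, and the judge's result was not shown.

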